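# Press the hole caps of a guide rail flush with a spring shoe

### The arm

A 6-joint arm with a two-finger parallel gripper is mounted at the origin on a cart in front of the work surface, level with it; the furniture and walls round the work are solid. World frame = base frame: x ahead of the robot, y to its left, z up, the work surface at z = 0. Lengths are in m, angles in rad, forces in N, time in s.
With the tool pointing down it reaches from about 0.325 to 0.9 m from the base axis. Payload 3.5 kg.
Tool frame: the origin (TCP) lies midway between the tips of the shut fingers; the grasp point (between the pads) lies 19 mm behind it; z points along the fingers, y is the line along which they close (so a half turn about z gives the same grasp; the last joint's range is limited). The gripper opens to 85 mm and grips with 20 to 120 N. Pads are 22 mm wide; open, the fingers measure 114 mm over their backs; the gripper's body (76 mm by 85 mm) begins 54 mm behind the grasp point. The pads swing forward as they close: fully open they stand 13 mm farther back than shut.
Start: joints at [1.229, 0.276, -0.026, 1.268, 0, 1.467], TCP at [0.148, 0.607, 0.231] pointing down, gripper open.
Joint ranges: [-3.12, 3.12], [-0.85, 1.88], [-1.08, 1.24], [-1.95, 2.15], [-1.57, 1.53], [-3.14, 3.14]. Speed limits (rad/s): [2.57, 2.57, 3.14, 3.14, 3.14, 3.14].

### API

Orientations are given as a unit quaternion [x, y, z, w].
In Python, from plant import monitor, read_camera, camera_params, order gives the robot as it stands. The module is installed in compiled form; this text tells all that it offers.
- The arm moves only by the tool apply_moves, never from a script. Its argument "deltas" is a list that holds one entry, the list of rows, each a list of 7 numbers: the shift along the tool's x, y, z in mm, then the turn, a rotation vector about the tool's x, y, z in rad, then the opening, from 0 (shut) to 1 (fully open). In form: [[[dx, dy, dz, wx, wy, wz, claw], ...]]. A call has 1 to 10 rows; each row shifts and turns the commanded pose from where the row before left it, along the tool's axes as they then stand; what a row does not reach is not made up. A row lasts 1/10 s, in which the tool goes at most 50 mm and 8.59 degrees, less where a joint would pass 70% of its speed; a pose out of reach is approached as far as the arm can. A call is refused whole if a number of a shift passes 50 or a number of a turn 0.15, either way. A call with a gripper value outside its range is refused whole. The fingers move at their own pace and stop on an object; "squeeze" is the grip in N (left out, the last holds). Time passes only in rows, so rows that do not move let the fingers close. It gives the time, the measured TCP pose, the force, the opening and the grip force at its end, in the units of the state.
- monitor.state(): the state, without advancing time (a new reading comes with each control period).
- read_camera(name): name is "side" or "top" or "wrist"; returns the picture (480x640x3 uint8, red, green, blue); there is no depth.
- camera_params(name): a dict with "vertical_fov" (degrees; the focal length in pixels is half the picture's height over the tangent of half this angle, whatever the lens; pixels are square), "cx", "cy" (the principal point, pixels), "extrinsics" (4x4, takes a point from camera to world coordinates). Camera axes: x right, y down, z forward; pixel columns grow to the right and rows downward; lengths in m; the calibration is good to about 2 mm. A picture is of the moment at which its call begins: read the wrist's pose just before it. camera_params takes no time and is no camera call; for the wrist camera it gives the pose at the moment of the call.
- order.finish_job(): hands the job in; it is judged then, once.
The state is a dict: "t": time; "qpos": joint angles; "joint_velocities": joint speeds; "tau": joint torques, N m; "eef_pos": TCP position; "tool_rot": TCP orientation; "force": force on the tool from outside, world axes, zero at the start; "ft_torque": the same for the moment, N m; "finger_gap": finger opening in m; "finger_force": force on a finger pad.
Only numpy, scipy, OpenCV 4.12 (cv2) and the standard library are available. Lean on these libraries where they do the work, as an engineer would, in place of code of your own. Each camera call takes 0.05 s, during which the arm holds its last target. There are 200 camera calls.

### The job

The four black bolt-hole caps of the guide rail on the slanted bed still stand proud. Take the spring press tool by its blue grip, set its white shoe square on the rail at one end with the springs partly squeezed, and draw it along to the other end in one unbroken pass without lifting it, so that the shoe pushes every cap flush (do not press the caps with the fingers, and do not lean so hard on the tool that the springs go solid and it grinds on the rail). Then stand the tool upright on the worktop and let go; leave the carriage, spray can, bearing and coupler where they are.

Things in the scene. Friction and masses are not known exactly. Their poses are not given: they have to be found in the camera images.
- rail: steel guide rail on the slanted bed: 23 mm wide (x), 300 mm long (y), 22 mm high (z). Origin: centre of its underside. y runs level along the rail, roughly along the robot's y; z is square to the top face and leans 30 degrees from vertical toward the robot; x points up the slope. The bolt-hole caps lie on its centre line; 50 mm at each end are bare; the shoe may overhang the ends
- rail_top (a point): centre of the rail's top face (z = 22 mm over the rail's origin, about 75 mm above the worktop; same axes as the rail)
- cap_1 (a joint): how far the cap at y = -90 mm (rail's frame) has been pushed in, m: 0 stands 5 mm proud of the rail's top, 0.005 is flush (its stop). Round black plastic cap, 11 mm across, that stays where it is pushed; it takes about 7 N square to the rail to move it
- cap_2 (a joint): the same for the cap at y = -30 mm
- cap_3 (a joint): the same for the cap at y = +30 mm
- cap_4 (a joint): the same for the cap at y = +90 mm
- press_tool: hand tool standing upright on the worktop, 83 mm high, 0.18 kg. Origin: centre of its sole with the springs out, z up through the grip. Blue grip 22 mm across (x), 46 mm long (y), z = 33 to 83 mm: grasp it across the 22 mm. Below it an aluminium bridge 26 x 60 mm (z = 26 to 34 mm), two springs on pins, and a white plastic shoe
- shoe (a joint): how far the shoe has been pushed up against the springs, m: 0 out, 0.010 solid. The springs push with about 4 N at 0, 9 N at 0.005 and 15 N at 0.010
- sole (a point): centre of the flat sole of the white shoe (moves with the shoe). Shoe 30 mm wide (tool's x), 62 mm long (y), 12 mm thick; the sole is flat for the middle 32 mm, and both ends rise at 20 degrees to 5.5 mm at the tips, so that it rides onto a proud cap in either direction along y
- carriage: bystander: loose steel rail carriage with green end caps, 70 x 80 x 30 mm, on the worktop; origin at the centre of its underside
- spray_can: bystander: aerosol can with red cap, 66 mm across, 197 mm high; origin at the centre of its underside
- bearing: bystander: ball bearing lying flat, 47 mm across, 14 mm high; origin at the centre of its underside
- coupler: bystander: steel air coupler with a red ring lying on its side, 29 x 83 x 28 mm; origin at the centre of its underside
- slant_bed: grey bed screwed to the worktop, does not give: foot 112 x 310 x 10 mm, three gussets, an aluminium plate 84 x 316 x 12 mm that slopes up at 30 degrees away from the robot and carries the rail. Origin: centre of the underside of the foot
Not all that is in view belongs to the job. What is shaped like the press_tool but pink is not meant.

How it is judged:
On the way, in this order (a step that is already met when the one before it is completed fails the run):
1. the shoe is set square on one end of the rail, beyond the outermost cap, and presses on it with at least 3 N, while all caps are still proud (contact force between press_tool and rail above 3 N and angle between the z axis of press_tool and the z axis of rail, either way round below 0.2 rad and (y of sole in the frame of rail below -0.105 m or y of sole in the frame of rail above 0.105 m) and value of joint each of cap_1, cap_2, cap_3, cap_4 below 0.0025 m), for 0.1 s.
2. on its way the shoe presses square on the middle of the rail with at least 3 N, one half of the caps pushed home and the farthest one still proud (contact force between press_tool and rail above 3 N and angle between the z axis of press_tool and the z axis of rail, either way round below 0.2 rad and y of sole in the frame of rail between -0.035 and 0.035 m and ((value of joint each of cap_1, cap_2 above 0.0035 m and value of joint cap_4 below 0.0025 m) or (value of joint each of cap_4, cap_3 above 0.0035 m and value of joint cap_1 below 0.0025 m))), for 0.1 s.
3. the shoe presses square on the rail with at least 3 N beyond the last cap at the other end, all four caps home (within 1.5 mm of flush) (contact force between press_tool and rail above 3 N and angle between the z axis of press_tool and the z axis of rail, either way round below 0.2 rad and (y of sole in the frame of rail below -0.105 m or y of sole in the frame of rail above 0.105 m) and value of joint each of cap_1, cap_2, cap_3, cap_4 above 0.0035 m), for 0.1 s.
At the end, for the whole second after the job is handed in: all four caps are within 1.5 mm of flush with the rail's top, and the press tool stands upright (within 7 degrees), released and at rest, with its sole on the worktop (value of joint each of cap_1, cap_2, cap_3, cap_4 above 0.0035 m and angle between press_tool's own z axis and vertical below 0.12 rad and height (world z) of sole between -0.005 and 0.008 m and linear speed of press_tool below 0.02 m/s); the robot touches nothing.
It fails at once if the shoe is lifted more than 12 mm off the rail between the outermost caps (its sole 12 to 40 mm above the rail's top) (z of sole in the frame of rail_top between 0.012 and 0.04 m and y of sole in the frame of rail_top between -0.08 and 0.08 m and x of sole in the frame of rail_top between -0.025 and 0.025 m).
It fails at once if the fingers press on the rail or its caps (more than 2 N) (contact force between the fingers and rail above 2 N).
It fails at once if the tool is driven onto the rail with more than 40 N (springs solid) (contact force between press_tool and rail above 40 N).
It fails at once if the carriage, spray can, bearing or coupler is shoved more than 30 mm, or the can tipped (distance of any of carriage, spray_can, bearing, coupler from where it was at the start of the episode above 0.03 m or angle between spray_can's own z axis and vertical above 0.35 rad).
It also fails if it takes over 54 s, if anything falls off the work surface, if the arm or the gripper's body presses on something with over 40 N, if the wrist force passes 120 N, or if a joint passes its speed limit or range.

## Working session

There is one attempt and no reset: what is moved stays moved. The work goes in short steps, Python scripts to look and compute and a tool call to move; the robot and the scene stay as the last step left them, time stands still between calls to the robot, and variables do not carry over. Pictures are saved under pics/ and viewed, at most 10 in all, crops included, and the job is handed in when it is done.

Besides the shell and the picture viewer there is one more tool, called after "Emit:" by a JSON object that holds its "api" and its "payload". apply_moves: Moves the arm, as the interface text tells. Its arguments: {"type":"object","properties":{"deltas":{"type":"array"},"squeeze":{"type":"number"}},"required":["deltas"]}

```bash
mkdir -p pics; cat > h.py <<'E'
import numpy as np, cv2
from plant import monitor, read_camera, camera_params, order
from scipy.spatial.transform import Rotation as R
def snap(n,f):
    p=camera_params(n); im=read_camera(n); cv2.imwrite('pics/'+f,im[:,:,::-1]); return p
def ray(p,u,v):
    f=240/np.tan(np.radians(p['vertical_fov'])/2); E=np.array(p['extrinsics'])
    d=E[:3,:3]@np.array([(u-p['cx'])/f,(v-p['cy'])/f,1]); return E[:3,3],d
def atz(p,u,v,z):
    o,d=ray(p,u,v); return o+d*(z-o[2])/d[2]
def proj(p,X):
    f=240/np.tan(np.radians(p['vertical_fov'])/2); E=np.array(p['extrinsics'])
    c=E[:3,:3].T@(np.array(X)-E[:3,3]); return c[:2]/c[2]*f+[p['cx'],p['cy']]
E
python3 - <<'E'
from h import *
for n in ['top','side']:
    p=snap(n,n+'1.png'); print(n,p)
s=monitor.state(); print(s)
E
```

```text
top {'vertical_fov': 57.03267899898998, 'cx': 317.68868245857357, 'cy': 237.28719214865342, 'extrinsics': array([[ 1.00566602e-02, -9.95726310e-01,  9.18040306e-02,
         4.85773839e-01],
       [-9.99949430e-01, -1.00160229e-02,  9.03381266e-04,
         1.99381521e-01],
       [ 1.99907817e-05, -9.18084731e-02, -9.95776684e-01,
         9.37253340e-01],
       [ 0.00000000e+00,  0.00000000e+00,  0.00000000e+00,
         1.00000000e+00]])}
side {'vertical_fov': 57.28831463676178, 'cx': 316.3126114599469, 'cy': 239.88516509798671, 'extrinsics': array([[ 0.94325452, -0.11636493,  0.31101467,  0.31540763],
       [-0.33160554, -0.37962817,  0.86366673, -0.54490057],
       [ 0.01756941, -0.91779173, -0.39667324,  0.39963695],
       [ 0.        ,  0.        ,  0.        ,  1.        ]])}
{'t': 0.1, 'qpos': array([ 1.22859458e+00,  2.77069656e-01, -2.77608535e-02,  1.26802825e+00,
       -2.26214876e-06,  1.46742967e+00]), 'joint_velocities': array([ 1.12907983e-03, -2.23658144e-04,  3.77742704e-03,  1.01692901e-03,
       -8.19322068e-04, -2.99923858e-05]), 'tau': array([ 1.06057760e-04, -4.46708536e+01,  2.96128178e+01,  8.44588329e-03,
       -7.51962375e-05, -6.45765947e-07]), 'eef_pos': array([0.14760236, 0.60657476, 0.23025558]), 'tool_rot': array([ 1.19133859e-01,  9.92877666e-01, -1.00598127e-03, -2.26739969e-04]), 'force': array([-0.69634472,  0.06745533, -0.33063913]), 'ft_torque': array([-0.04284723, -0.00475612, -0.01024311]), 'finger_force': 0.0, 'finger_gap': 0.08536325515099694}
```

View pics/top1.png

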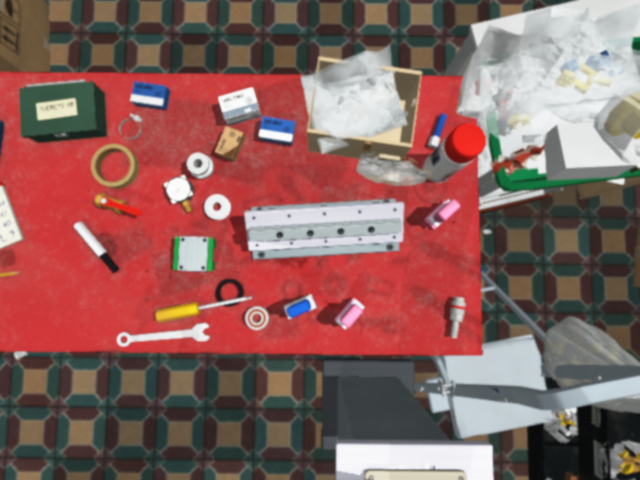

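View pics/side1.png

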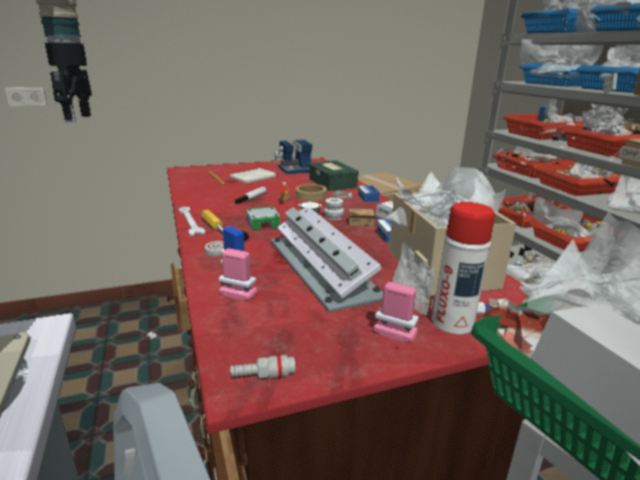

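The images are a bit blurry. Three things have the tool's shape: blue at top (299,306), pink at (349,313) and pink at (441,213). The blue one fits the description ("blue grip"), so I'll confirm it in an enlarged crop, with the rail alongside.

```bash
python3 - <<'E'
from h import *
im=cv2.imread('pics/top1.png')
a=cv2.resize(im[284:334,240:374],(804-4,298),interpolation=cv2.INTER_CUBIC)
b=cv2.resize(im[195:265,235:415],(800,300),interpolation=cv2.INTER_CUBIC)
cv2.imwrite('pics/crop1.png',np.vstack([a,b]))
p=camera_params('top')
for n,u,v,z in [('tool',299,304,.083),('railL',248,236,.075),('railR',402,230,.075),('cap',280,235,.075),('cap',371,229,.075),('bearing',256,318,.014),('pink',349,313,.08),('pink2',441,213,.08)]: print(n,atz(p,u,v,z))
E
```

```text
tool [0.43585083 0.23466111 0.083     ]
railL [0.56642796 0.33682899 0.075     ]
railR [0.58129967 0.03478919 0.075     ]
cap [0.56902892 0.27412142 0.075     ]
cap [0.58266262 0.09564618 0.075     ]
bearing [0.40230573 0.32586753 0.014     ]
pink [0.41953908 0.13862099 0.08      ]
pink2 [ 0.61501135 -0.04089873  0.08      ]
```

View pics/crop1.png

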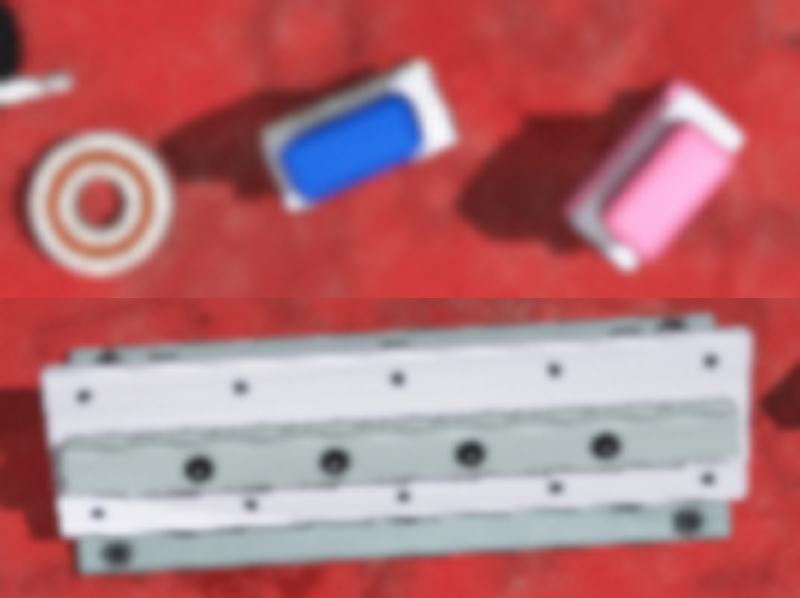

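Confirmed: the blue-gripped tool is at full-image pixel (299,308), with its long axis about 25° off world y. The caps run from (280,234) to (371,229). Next I go above the tool.

```bash
cat >> h.py <<'E'
def plan(p1,R1,n,claw=1,p0=None,R0=None,z=1):
    s=monitor.state(); p0=s['eef_pos'] if p0 is None else np.array(p0); R0=R.from_quat(s['tool_rot']) if R0 is None else R0
    w=(R0.inv()*R1).as_rotvec()/n; d=(np.array(p1)-p0)/n*1000; Rc=R0
    for i in range(n):
        print(list(np.round(Rc.inv().apply(d),1))+list(np.round(w,4))+[claw]); Rc=Rc*R.from_rotvec(w)
def frame(yaw,pitch=0):
    "gripper: z=-tool z, y=tool x ; tool frame yawed then leaned toward robot"
    T=R.from_euler('z',yaw)*R.from_euler('y',-pitch)
    M=T.as_matrix(); return R.from_matrix(np.c_[-M[:,1]*-1*-1*-1,M[:,0],-M[:,2]]) , M
E
python3 - <<'E'
from h import *
p=camera_params('top')
g=atz(p,298.8,308.5,.083); print('tool',g)
c=[atz(p,u,v,.077) for u,v in [(280,234.4),(310.4,233),(340.8,231.2),(371.4,229.3)]]; print(np.array(c))
print('can',atz(p,461,142,.197))
yaw=np.radians(24.2); G,M=frame(yaw); print(np.linalg.det(G.as_matrix()),G.as_matrix().round(3))
plan([g[0]-.0,g[1],.215],G,12)
E
```

```text
tool [0.42731851 0.23492492 0.083     ]
[[0.57001535 0.27396916 0.077     ]
 [0.57336734 0.21451358 0.077     ]
 [0.57750886 0.15502717 0.077     ]
 [0.58185451 0.09510383 0.077     ]]
can [ 0.72079828 -0.04436118  0.197     ]
1.0000000000000002 [[-0.41   0.912  0.   ]
 [ 0.912  0.41   0.   ]
 [ 0.     0.    -1.   ]]
[np.float64(-30.0), np.float64(-24.6), np.float64(1.3), np.float64(-0.0002), np.float64(0.0001), np.float64(0.0758), 1]
[np.float64(-31.8), np.float64(-22.2), np.float64(1.3), np.float64(-0.0002), np.float64(0.0001), np.float64(0.0758), 1]
[np.float64(-33.3), np.float64(-19.8), np.float64(1.3), np.float64(-0.0002), np.float64(0.0001), np.float64(0.0758), 1]
[np.float64(-34.7), np.float64(-17.2), np.float64(1.3), np.float64(-0.0002), np.float64(0.0001), np.float64(0.0758), 1]
[np.float64(-35.9), np.float64(-14.5), np.float64(1.3), np.float64(-0.0002), np.float64(0.0001), np.float64(0.0758), 1]
[np.float64(-36.9), np.float64(-11.7), np.float64(1.3), np.float64(-0.0002), np.float64(0.0001), np.float64(0.0758), 1]
[np.float64(-37.7), np.float64(-8.9), np.float64(1.3), np.float64(-0.0002), np.float64(0.0001), np.float64(0.0758), 1]
[np.float64(-38.3), np.float64(-6.0), np.float64(1.3), np.float64(-0.0002), np.float64(0.0001), np.float64(0.0758), 1]
[np.float64(-38.6), np.float64(-3.1), np.float64(1.3), np.float64(-0.0002), np.float64(0.0001), np.float64(0.0758), 1]
[np.float64(-38.8), np.float64(-0.2), np.float64(1.3), np.float64(-0.0002), np.float64(0.0001), np.float64(0.0758), 1]
[np.float64(-38.7), np.float64(2.8), np.float64(1.3), np.float64(-0.0002), np.float64(0.0001), np.float64(0.0758), 1]
[np.float64(-38.3), np.float64(5.7), np.float64(1.3), np.float64(-0.0002), np.float64(0.0001), np.float64(0.0758), 1]
```

Emit:
{"api": "apply_moves", "payload": {"deltas": [[[-30,-25,1,0,0,0.076,1],[-32,-22,1,0,0,0.076,1],[-33,-20,1,0,0,0.076,1],[-35,-17,1,0,0,0.076,1],[-36,-14,1,0,0,0.076,1],[-37,-12,1,0,0,0.076,1],[-38,-9,1,0,0,0.076,1],[-38,-6,1,0,0,0.076,1],[-39,-3,1,0,0,0.076,1],[-39,0,1,0,0,0.076,1]]], "squeeze": 100}}

```text
t: 1.1
eef_pos: [0.382, 0.2954, 0.2209]
tool_rot: [0.48, 0.877, -0.0, -0.0]
force: [0.3, 1.6, 0.1]
finger_gap: 0.0851
finger_force: 0.0
```

Emit:
{"api": "apply_moves", "payload": {"deltas": [[[-39,3,1,0,0,0.076,1],[-38,6,1,0,0,0.076,1],[0,0,0,0,0,0,1]]]}}

```text
t: 1.4
eef_pos: [0.4307, 0.2322, 0.2189]
tool_rot: [0.547, 0.837, -0.0, 0.001]
force: [-1.0, -0.4, -0.5]
finger_gap: 0.0856
finger_force: 0.0
```

```bash
python3 - <<'E'
from h import *
s=monitor.state(); print(s['t'],s['eef_pos'],R.from_quat(s['tool_rot']).as_matrix().round(3))
p=snap('wrist','w1.png'); print(p)
im=cv2.imread('pics/w1.png')
print(proj(p,[.427,.235,.083]))
E
```

```text
1.4 [0.43065104 0.23217871 0.21886395] [[-0.402  0.916  0.   ]
 [ 0.916  0.402 -0.001]
 [-0.001 -0.    -1.   ]]
{'vertical_fov': 70.89627090590736, 'cx': 319.5043855508153, 'cy': 233.80019748001533, 'extrinsics': array([[ 9.14942605e-01,  3.82969569e-01,  1.27335538e-01,
         3.98449931e-01],
       [ 4.03583443e-01, -8.68722866e-01, -2.87125384e-01,
         3.07358357e-01],
       [ 6.59008946e-04,  3.14093761e-01, -9.49391739e-01,
         3.61270916e-01],
       [ 0.00000000e+00,  0.00000000e+00,  0.00000000e+00,
         1.00000000e+00]])}
[315.69131044 217.90238376]
```

View pics/w1.png

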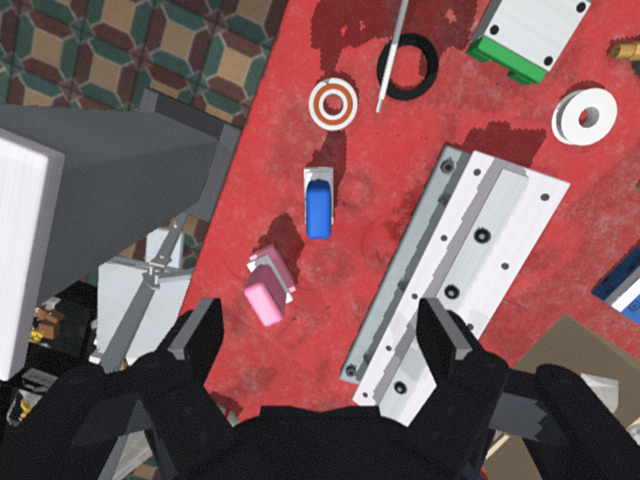

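```bash
python3 - <<'E'
from h import *
im=cv2.imread('pics/w1.png')
a=cv2.resize(im[150:250,285:352],(400,597),interpolation=cv2.INTER_CUBIC)
b=cv2.resize(im[215:405,380:507],(400,597),interpolation=cv2.INTER_CUBIC)
cv2.imwrite('pics/crop2.png',np.hstack([a,b]))
E
```

```text
(no output)
```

View pics/crop2.png

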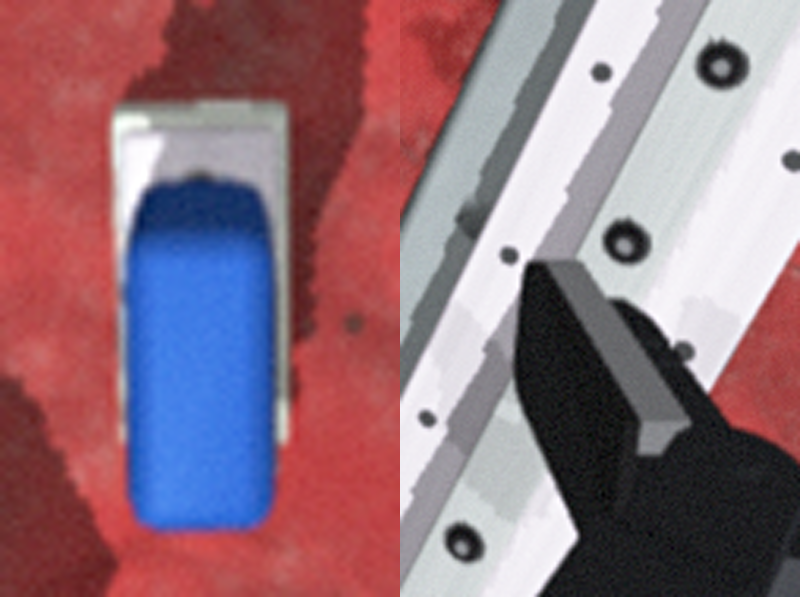

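```bash
python3 - <<'E'
from h import *
import re
E=np.array([[ 9.14942605e-01,  3.82969569e-01,  1.27335538e-01,3.98449931e-01],[ 4.03583443e-01, -8.68722866e-01, -2.87125384e-01,3.07358357e-01],[ 6.59008946e-04,  3.14093761e-01, -9.49391739e-01,3.61270916e-01],[0,0,0,1]])
p=dict(vertical_fov=70.89627090590736,cx=319.504,cy=233.800,extrinsics=E)
a,b=atz(p,318.7,189,.083),atz(p,318.7,238.8,.083); print(a,b,np.linalg.norm(a-b),'yaw',np.degrees(np.arctan2(-(a-b)[0],(a-b)[1])),(a+b)/2)
w=[atz(p,303.8,167.6,.009),atz(p,333.6,167.6,.009)]; print(w,np.linalg.norm(w[0]-w[1]))
print(np.array([atz(p,u,v,.077) for u,v in [(482.2,235.7),(452.1,292),(400.3,387.5)]]))
E
```

```text
[0.41929899 0.2588878  0.083     ] [0.43698687 0.21870708 0.083     ] 0.04390160684982975 yaw 23.7594740530147 [0.42814293 0.23879744 0.083     ]
[array([0.40176287, 0.26020841, 0.009     ]), array([0.42994311, 0.27263598, 0.009     ])] 0.03079887841653637
[[0.5698161  0.27817644 0.077     ]
 [0.57421611 0.21893513 0.077     ]
 [0.58227705 0.10051962 0.077     ]]
```

The top and wrist views agree to about 4 mm (grip length measured 44 vs 46 mm, shoe 31 vs 30 mm, cap span 178 vs 180 mm). I take the tool at about (0.428, 0.237), yaw 24°, and descend to grip.

Emit:
{"api": "apply_moves", "payload": {"deltas": [[[1,0,30,0,0,0,1],[1,0,35,0,0,0,1],[1,0,35,0,0,0,1],[1,-0.5,35,0,0,0,1],[1,0,30,0,0,0,1],[0.5,0,14,0,0,0,1],[0,0,0,0,0,0,1],[0,0,0,0,0,0,0.5],[0,0,0,0,0,0,0.2],[0,0,0,0,0,0,0]]]}}

```text
t: 2.45
eef_pos: [0.427, 0.2407, 0.0416]
tool_rot: [0.544, 0.839, 0.001, 0.001]
force: [-0.1, -0.8, 0.3]
finger_gap: 0.0438
finger_force: 0.0
```

Emit:
{"api": "apply_moves", "payload": {"deltas": [[[0,0,0,0,0,0,0],[0,0,0,0,0,0,0],[0,0,0,0,0,0,0],[0,0,0,0,0,0,0],[0,0,0,0,0,0,0]]]}}

```text
t: 2.95
eef_pos: [0.4266, 0.2403, 0.0408]
tool_rot: [0.544, 0.839, 0.001, 0.0]
force: [-0.3, 0.3, 3.4]
finger_gap: 0.0206
finger_force: 97.4
```

Gripped (gap 20.6 mm at 97 N). Next I plan the lift and the pose over the rail's +y end.

```bash
cat >> h.py <<'E'
C=np.array([.577,.187,.075]); YAW=np.radians(3.9)
GR,MR=frame(YAW,np.radians(30))
def tcp(y,h,x=0): return C+MR@np.array([x,y,h+.0408])
def where():
    s=monitor.state(); l=MR.T@(s['eef_pos']-C); l[2]-=.0408
    print('t',s['t'],'rail xyz mm',(l*1000).round(1),'rot err',(GR.inv()*R.from_quat(s['tool_rot'])).as_rotvec().round(3),'F rail',(MR.T@s['force']).round(1),'grip',s['finger_force'],s['finger_gap'])
E
python3 - <<'E'
from h import *
s=monitor.state(); p0=s['eef_pos']+[0,0,.12]; print(tcp(.128,.06))
plan(tcp(.128,.06),GR,8,0,p0=p0)
where()
E
```

```text
[0.51801076 0.31127562 0.16229536]
[np.float64(3.4), np.float64(14.1), np.float64(-0.2), np.float64(-0.0646), np.float64(-0.0116), np.float64(0.043), 0]
[np.float64(4.0), np.float64(13.9), np.float64(0.7), np.float64(-0.0646), np.float64(-0.0116), np.float64(0.043), 0]
[np.float64(4.7), np.float64(13.6), np.float64(1.5), np.float64(-0.0646), np.float64(-0.0116), np.float64(0.043), 0]
[np.float64(5.3), np.float64(13.3), np.float64(2.3), np.float64(-0.0646), np.float64(-0.0116), np.float64(0.043), 0]
[np.float64(5.8), np.float64(12.9), np.float64(3.1), np.float64(-0.0646), np.float64(-0.0116), np.float64(0.043), 0]
[np.float64(6.4), np.float64(12.4), np.float64(3.9), np.float64(-0.0646), np.float64(-0.0116), np.float64(0.043), 0]
[np.float64(7.0), np.float64(11.8), np.float64(4.6), np.float64(-0.0646), np.float64(-0.0116), np.float64(0.043), 0]
[np.float64(7.5), np.float64(11.2), np.float64(5.2), np.float64(-0.0646), np.float64(-0.0116), np.float64(0.043), 0]
t 2.95 rail xyz mm [-143.9   63.4    2.8] rot err [ 0.517  0.092 -0.344] F rail [1.5 0.3 3.1] grip 97.42170810699463 0.020645332299214423
```

Emit:
{"api": "apply_moves", "payload": {"deltas": [[[0,0,-20,0,0,0,0],[0,0,-35,0,0,0,0],[0,0,-35,0,0,0,0],[0,0,-30,0,0,0,0],[0,0,0,0,0,0,0]]]}}

```text
t: 3.45
eef_pos: [0.4287, 0.241, 0.1641]
tool_rot: [0.544, 0.839, 0.003, 0.002]
force: [-0.2, 0.1, -2.3]
finger_gap: 0.0208
finger_force: 98.4
```

Emit:
{"api": "apply_moves", "payload": {"deltas": [[[3.4,14,0,-0.065,-0.012,0.043,0],[4,14,1,-0.065,-0.012,0.043,0],[4.7,13.6,1.5,-0.065,-0.012,0.043,0],[5.3,13.3,2.3,-0.065,-0.012,0.043,0],[5.8,13,3,-0.065,-0.012,0.043,0],[6.4,12.4,4,-0.065,-0.012,0.043,0],[7,12,4.6,-0.065,-0.012,0.043,0],[7.5,11,5,-0.065,-0.012,0.043,0],[0,0,0,0,0,0,0],[0,0,0,0,0,0,0]]]}}

```text
t: 4.45
eef_pos: [0.5155, 0.31, 0.159]
tool_rot: [0.659, 0.707, 0.186, 0.178]
force: [0.2, -0.8, -1.4]
finger_gap: 0.0209
finger_force: 98.3
```

```bash
python3 - <<'E'
from h import *
where()
a=snap('side','s2.png');snap('top','t2.png')
i=cv2.imread('pics/s2.png')[170:320,220:420]; j=cv2.imread('pics/t2.png')[150:300,200:400]
cv2.imwrite('pics/c3.png',np.hstack([cv2.resize(x,(400,300),interpolation=cv2.INTER_CUBIC) for x in (i,j)]))
E
```

```text
t 4.45 rail xyz mm [ -3.9 126.9  58.4] rot err [ 0.003 -0.005 -0.003] F rail [-0.6 -0.8 -1.3] grip 98.31291317939758 0.020910853462579114
```

View pics/c3.png

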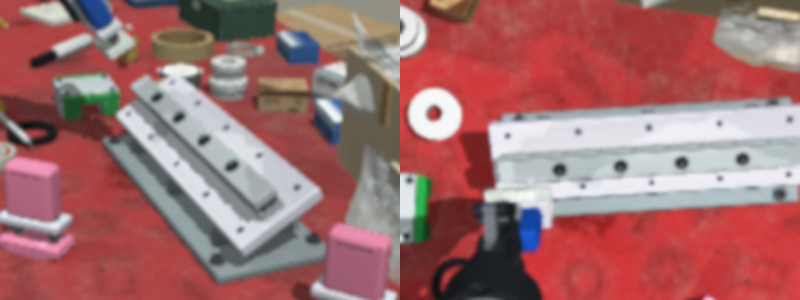

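The side crop shows the tool, tilted, above the far (+y) rail end. The top crop shows its white shoe in line with the +y end at about (518,203). I close in along the rail's normal.

Emit:
{"api": "apply_moves", "payload": {"deltas": [[[0,1,12,0,0,0,0],[1,1,12,0,0,0,0],[0,1,12,0,0,0,0],[0,1,8,0,0,0,0],[0,0,3,0,0,0,0],[0,0,0,0,0,0,0]]]}}

```text
t: 5.15
eef_pos: [0.5443, 0.3132, 0.1218]
tool_rot: [0.659, 0.706, 0.188, 0.179]
force: [-0.5, -0.3, -1.7]
finger_gap: 0.021
finger_force: 98.4
```

```bash
python3 -c "
from h import *
where()"
```

```text
t 5.15 rail xyz mm [  2.6 128.2  11.7] rot err [-0.001 -0.004 -0.001] F rail [-1.3 -0.3 -1.2] grip 98.40526342391968 0.021010474101936898
```

Emit:
{"api": "apply_moves", "payload": {"deltas": [[[0,-1,3,0,0,0,0],[0,-1,3,0,0,0,0],[0,0,2,0,0,0,0],[0,0,0,0,0,0,0],[0,0,0,0,0,0,0]]]}}

```text
t: 5.65
eef_pos: [0.5467, 0.3138, 0.1151]
tool_rot: [0.659, 0.706, 0.189, 0.179]
force: [-0.6, -0.6, -1.2]
finger_gap: 0.0209
finger_force: 98.4
```

Emit:
{"api": "apply_moves", "payload": {"deltas": [[[0,0,2,0,0,0,0],[0,0,0,0,0,0,0],[0,0,0,0,0,0,0]]]}}

```text
t: 5.95
eef_pos: [0.5477, 0.3138, 0.1132]
tool_rot: [0.659, 0.706, 0.189, 0.179]
force: [0.4, 0.2, -1.5]
finger_gap: 0.0208
finger_force: 98.4
```

```bash
python3 -c "
from h import *
where()"
```

```text
t 5.95 rail xyz mm [  1.3 128.5   2.6] rot err [-0.002 -0.003 -0.001] F rail [-0.3  0.2 -1.5] grip 98.40400457382202 0.020773870639057595
```

Emit:
{"api": "apply_moves", "payload": {"deltas": [[[0,0,2,0,0,0,0],[0,0,0,0,0,0,0],[0,0,0,0,0,0,0]]]}}

```text
t: 6.25
eef_pos: [0.5487, 0.3138, 0.1114]
tool_rot: [0.659, 0.706, 0.189, 0.179]
force: [0.8, -0.2, -1.0]
finger_gap: 0.021
finger_force: 98.4
```

Emit:
{"api": "apply_moves", "payload": {"deltas": [[[0,0,2,0,0,0,0],[0,0,0,0,0,0,0],[0,0,0,0,0,0,0]]]}}

```text
t: 6.55
eef_pos: [0.5497, 0.314, 0.1101]
tool_rot: [0.659, 0.706, 0.189, 0.179]
force: [-4.1, -1.0, 2.1]
finger_gap: 0.0209
finger_force: 99.0
```

```bash
python3 -c "
from h import *
where()"
```

```text
t 6.55 rail xyz mm [  1.5 128.6  -1.1] rot err [-0.003 -0.003 -0.001] F rail [-2.6 -0.7  3.9] grip 98.96151423454285 0.020909641652531986
```

Emit:
{"api": "apply_moves", "payload": {"deltas": [[[0,0,2,0,0,0,0],[0,0,2,0,0,0,0],[0,0,0,0,0,0,0],[0,0,0,0,0,0,0]]]}}

```text
t: 6.95
eef_pos: [0.5517, 0.3141, 0.1066]
tool_rot: [0.659, 0.706, 0.189, 0.179]
force: [-6.2, -1.5, 6.0]
finger_gap: 0.0208
finger_force: 99.6
```

```bash
python3 -c "
from h import *
where()"
```

```text
t 6.95 rail xyz mm [  1.4 128.5  -5.1] rot err [-0.003 -0.003 -0.001] F rail [-2.4 -1.1  8.4] grip 99.58492398262024 0.02078552877822145
```

Emit:
{"api": "apply_moves", "payload": {"deltas": [[[-3,0,0.5,0,0,0,0],[-5,0,0,0,0,0,0],[-6,0,0,0,0,0,0],[-6,0,0,0,0,0,0],[-6,0,0,0,0,0,0],[-6,0,0,0,0,0,0],[-6,0,0,0,0,0,0],[-6,0,0,0,0,0,0],[-6,0,0,0,0,0,0]]]}}

```text
t: 7.85
eef_pos: [0.5572, 0.2673, 0.1086]
tool_rot: [0.658, 0.706, 0.193, 0.178]
force: [-4.7, 4.7, 6.6]
finger_gap: 0.021
finger_force: 99.6
```

```bash
python3 -c "
from h import *
where()"
```

```text
t 7.85 rail xyz mm [ 4.5 81.4 -4.5] rot err [-0.007  0.004 -0.001] F rail [-0.5  5.   7.9] grip 99.58080410957336 0.02095328562348714
```

Emit:
{"api": "apply_moves", "payload": {"deltas": [[[0,0,0,0,0,0,0],[0,0,0,0,0,0,0]]]}}

```text
t: 8.05
eef_pos: [0.5573, 0.2665, 0.1085]
tool_rot: [0.659, 0.705, 0.192, 0.178]
force: [-4.9, 3.0, 6.3]
finger_gap: 0.0208
finger_force: 99.7
```

```bash
python3 -c "
from h import *
where()
s=monitor.state(); print(s['qpos'])"
```

```text
t 8.05 rail xyz mm [ 4.4 80.6 -4.6] rot err [-0.007  0.002 -0.   ] F rail [-0.9  3.3  7.8] grip 99.65387105941772 0.020787879476806905
[ 0.42397459  0.11488768 -0.63942957  0.31301296 -0.17561157  1.88075552]
```

Emit:
{"api": "apply_moves", "payload": {"deltas": [[[-4,-0.6,0.2,0,0,0,0],[-6,-0.6,0.2,0,0,0,0],[-6,-0.6,0.2,0,0,0,0],[-6,-0.6,0.1,0,0,0,0],[-6,-0.6,0.1,0,0,0,0],[-6,-0.6,0.1,0,0,0,0],[-6,-0.6,0.1,0,0,0,0],[-6,-0.6,0.1,0,0,0,0]]]}}

```text
t: 8.85
eef_pos: [0.5572, 0.2212, 0.1057]
tool_rot: [0.658, 0.706, 0.193, 0.178]
force: [-5.1, 5.3, 6.8]
finger_gap: 0.0211
finger_force: 99.7
```

```bash
python3 -c "
from h import *
where()"
```

```text
t 8.85 rail xyz mm [ 0.3 35.4 -5.5] rot err [-0.008  0.004 -0.001] F rail [-0.7  5.6  8.3] grip 99.7187340259552 0.021053210407480153
```

Emit:
{"api": "apply_moves", "payload": {"deltas": [[[-6,0,0,0,0,0,0],[-6,0,0,0,0,0,0],[-6,0,0,0,0,0,0],[-6,0,0,0,0,0,0],[-6,0,0,0,0,0,0],[-6,0,0,0,0,0,0],[0,0,0,0,0,0,0]]]}}

```text
t: 9.55
eef_pos: [0.5591, 0.1843, 0.1052]
tool_rot: [0.658, 0.706, 0.192, 0.178]
force: [-5.1, 4.6, 8.3]
finger_gap: 0.0207
finger_force: 99.7
```

```bash
python3 -c "
from h import *
where()
p=snap('top','t3.png'); snap('side','s3.png')
i=cv2.imread('pics/s3.png')[170:320,220:420]; j=cv2.imread('pics/t3.png')[170:290,235:395]
cv2.imwrite('pics/c4.png',np.hstack([cv2.resize(x,(400,300),interpolation=cv2.INTER_CUBIC) for x in (i,j)]))"
```

```text
t 9.55 rail xyz mm [-0.5 -1.5 -5.6] rot err [-0.007  0.002 -0.001] F rail [0.  4.9 9.6] grip 99.73662614822388 0.020737322785980457
```

View pics/c4.png

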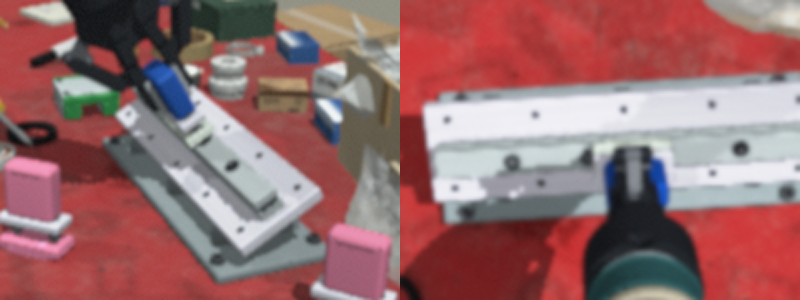

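The shoe rides the rail's middle, with the passed caps flatter at (513,162) and (588,156) and the last one still proud at (741,148). I continue.

Emit:
{"api": "apply_moves", "payload": {"deltas": [[[-4,0,0,0,0,0,0],[-6,0,0,0,0,0,0],[-6,0,0,0,0,0,0],[-6,0,0,0,0,0,0],[-6,0,0,0,0,0,0],[-6,0,0,0,0,0,0],[-6,0,0,0,0,0,0],[-6,0,0,0,0,0,0],[-6,0,0,0,0,0,0]]]}}

```text
t: 10.55
eef_pos: [0.5622, 0.1326, 0.105]
tool_rot: [0.658, 0.706, 0.192, 0.178]
force: [-5.7, 6.0, 6.9]
finger_gap: 0.0208
finger_force: 99.8
```

```bash
python3 -c "
from h import *
where()"
```

```text
t 10.55 rail xyz mm [ -1.  -53.3  -5.6] rot err [-0.006  0.003 -0.002] F rail [-1.1  6.4  8.6] grip 99.76355910301208 0.020751863328878004
```

Force, tilt and depth are steady. I finish the pass to y ≈ −130 mm.

Emit:
{"api": "apply_moves", "payload": {"deltas": [[[-6,0,0,0,0,0,0],[-6,0,0,0,0,0,0],[-6,0,0,0,0,0,0],[-6,0,0,0,0,0,0],[-6,0,0,0,0,0,0],[-6,0,0,0,0,0,0],[-6,0,0,0,0,0,0],[-6,0,0,0,0,0,0],[-6,0,0,0,0,0,0],[-6,0,0,0,0,0,0]]]}}

```text
t: 11.55
eef_pos: [0.5658, 0.0724, 0.1048]
tool_rot: [0.658, 0.706, 0.192, 0.178]
force: [-6.0, 5.7, 7.0]
finger_gap: 0.0209
finger_force: 99.8
```

Emit:
{"api": "apply_moves", "payload": {"deltas": [[[-6,0,0,0,0,0,0],[-6,0,0,0,0,0,0],[-4,0,0,0,0,0,0],[0,0,0,0,0,0,0],[0,0,0,0,0,0,0]]]}}

```text
t: 12.05
eef_pos: [0.5668, 0.0558, 0.1047]
tool_rot: [0.658, 0.706, 0.191, 0.178]
force: [-5.2, 3.5, 7.4]
finger_gap: 0.0209
finger_force: 99.8
```

```bash
python3 -c "
from h import *
where()"
```

```text
t 12.05 rail xyz mm [  -1.7 -130.2   -5.6] rot err [-0.005  0.001 -0.001] F rail [-0.6  3.8  8.9] grip 99.75138187408447 0.020858754640467336
```

Emit:
{"api": "apply_moves", "payload": {"deltas": [[[0,0,-4,0,0,0,0],[0,0,-8,0,0,0,0],[0,0,-15,0,0,0,0],[0,0,-20,0,0,0,0],[0,0,-25,0,0,0,0],[0,-20,-10,0,0,0,0],[0,-25,0,0,0,0,0],[0,-20,0,0,0,0,0],[0,0,0,0,0,0,0]]]}}

```text
t: 12.95
eef_pos: [0.4639, 0.0478, 0.1381]
tool_rot: [0.66, 0.706, 0.186, 0.176]
force: [0.3, -0.7, -2.6]
finger_gap: 0.0211
finger_force: 98.4
```

```bash
python3 - <<'E'
from h import *
where()
s=monitor.state(); print(s['eef_pos'])
p=snap('top','t4.png'); snap('side','s4.png')
i=cv2.imread('pics/s4.png')[190:280,270:390]; j=cv2.imread('pics/t4.png')[190:280,240:420]
cv2.imwrite('pics/c5.png',np.vstack([cv2.resize(x,(600,300),interpolation=cv2.INTER_CUBIC) for x in (i[:60],j)]))
plan([.43,.035,.10],frame(YAW)[0],8,0)
E
```

```text
t 12.95 rail xyz mm [ -74.4 -131.2   75. ] rot err [ 0.005 -0.004  0.   ] F rail [-1.1 -0.7 -2.4] grip 98.4208345413208 0.02108028565912629
[0.46386088 0.04778309 0.13806231]
[np.float64(-1.2), np.float64(-6.9), np.float64(2.0), np.float64(0.0659), np.float64(0.0005), np.float64(-0.0001), 0]
[np.float64(-1.2), np.float64(-6.8), np.float64(2.5), np.float64(0.0659), np.float64(0.0005), np.float64(-0.0001), 0]
[np.float64(-1.2), np.float64(-6.6), np.float64(2.9), np.float64(0.0659), np.float64(0.0005), np.float64(-0.0001), 0]
[np.float64(-1.2), np.float64(-6.4), np.float64(3.4), np.float64(0.0659), np.float64(0.0005), np.float64(-0.0001), 0]
[np.float64(-1.2), np.float64(-6.2), np.float64(3.8), np.float64(0.0659), np.float64(0.0005), np.float64(-0.0001), 0]
[np.float64(-1.2), np.float64(-5.9), np.float64(4.2), np.float64(0.0659), np.float64(0.0005), np.float64(-0.0001), 0]
[np.float64(-1.2), np.float64(-5.6), np.float64(4.5), np.float64(0.0659), np.float64(0.0005), np.float64(-0.0001), 0]
[np.float64(-1.2), np.float64(-5.3), np.float64(4.9), np.float64(0.0659), np.float64(0.0005), np.float64(-0.0001), 0]
```

View pics/c5.png

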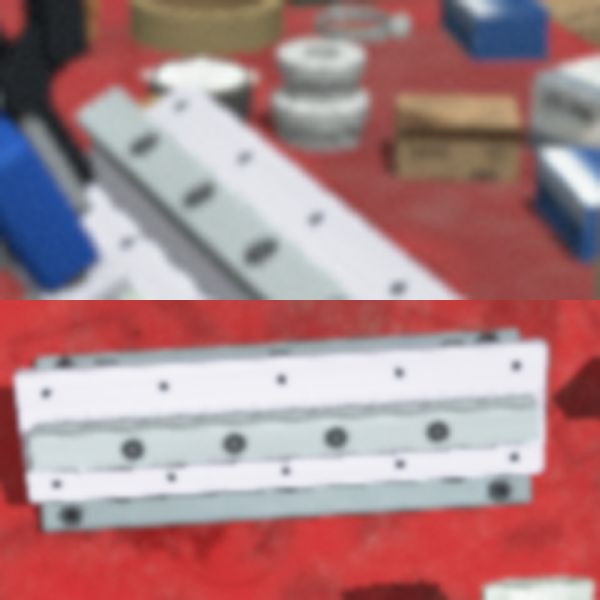

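All four caps are flat in both views: top crop (132,450), (234,443), (336,438), (437,431), and the side crop shows flush ellipses. Next I turn the tool upright over a free spot at (0.43, 0.035).

Emit:
{"api": "apply_moves", "payload": {"deltas": [[[-1,-7,2,0.066,0,0,0],[-1,-7,2,0.066,0,0,0],[-1,-7,3,0.066,0,0,0],[-1,-6,3,0.066,0,0,0],[-1,-6,4,0.066,0,0,0],[-1,-6,4,0.066,0,0,0],[-1,-6,4,0.066,0,0,0],[-1,-5,5,0.066,0,0,0],[0,0,0,0,0,0,0]]]}}

```text
t: 13.95
eef_pos: [0.4331, 0.0368, 0.1013]
tool_rot: [0.683, 0.73, -0.001, 0.002]
force: [-0.1, 1.0, -1.3]
finger_gap: 0.0208
finger_force: 98.4
```

```bash
python3 - <<'E'
from h import *
s=monitor.state(); print(s['eef_pos'],R.from_quat(s['tool_rot']).as_matrix().round(3))
p=snap('side','s5.png'); u,v=proj(p,[.43,.035,.05]).astype(int); print(u,v,proj(p,[.43,.035,0])-proj(p,[.43,.035,.08]))
i=cv2.imread('pics/s5.png')[v-100:v+100,max(u-120,0):u+120]
cv2.imwrite('pics/c6.png',cv2.resize(i,None,fx=3,fy=3,interpolation=cv2.INTER_CUBIC))
E
```

```text
[0.43307088 0.03683476 0.10128187] [[-0.067  0.998  0.002]
 [ 0.998  0.067 -0.004]
 [-0.004  0.001 -1.   ]]
257 296 [ 1.82835551 44.60729069]
```

View pics/c6.png

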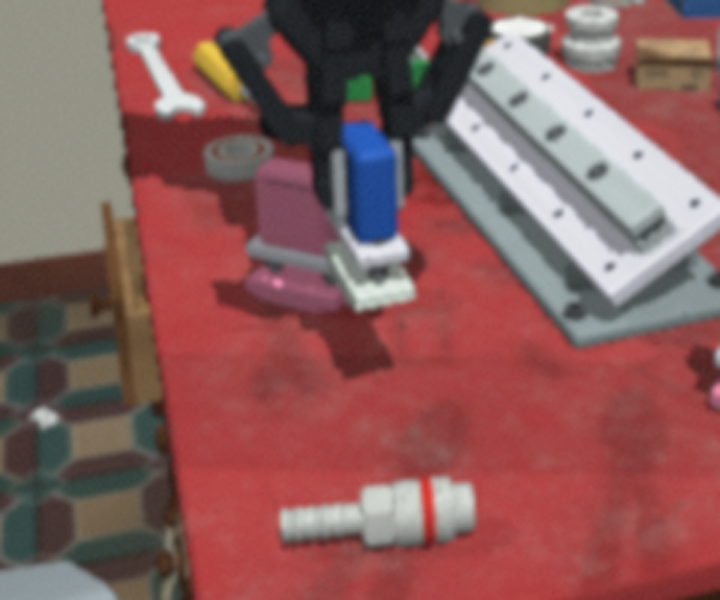

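The tool hangs upright and the spot is clear of the pink one and the coupler. I lower it.

Emit:
{"api": "apply_moves", "payload": {"deltas": [[[0,0,15,0,0,0,0],[0,0,20,0,0,0,0],[0,0,14,0,0,0,0],[0,0,7,0,0,0,0],[0,0,3,0,0,0,0],[0,0,1,0,0,0,0],[0,0,0,0,0,0,0]]]}}

```text
t: 14.7
eef_pos: [0.4293, 0.037, 0.0415]
tool_rot: [0.683, 0.73, -0.001, 0.001]
force: [0.2, 0.0, -1.1]
finger_gap: 0.0208
finger_force: 98.7
```

Emit:
{"api": "apply_moves", "payload": {"deltas": [[[0,0,1,0,0,0,0],[0,0,0,0,0,0,0],[0,0,0,0,0,0,0]]]}}

```text
t: 15.0
eef_pos: [0.4296, 0.0369, 0.0404]
tool_rot: [0.683, 0.73, -0.001, 0.001]
force: [-1.3, -0.3, 4.5]
finger_gap: 0.021
finger_force: 99.0
```

Emit:
{"api": "apply_moves", "payload": {"deltas": [[[0,0,-0.3,0,0,0,0],[0,0,0,0,0,0,0.3],[0,0,0,0,0,0,0.5],[0,0,0,0,0,0,1],[0,0,0,0,0,0,1],[0,0,0,0,0,0,1],[0,0,0,0,0,0,1],[0,0,-10,0,0,0,1],[0,0,-25,0,0,0,1],[0,0,-35,0,0,0,1]]]}}

```text
t: 16.0
eef_pos: [0.427, 0.0373, 0.1099]
tool_rot: [0.683, 0.73, -0.003, -0.001]
force: [0.7, -0.1, -0.3]
finger_gap: 0.0853
finger_force: 0.0
```

Emit:
{"api": "apply_moves", "payload": {"deltas": [[[0,0,-40,0,0,0,1],[0,0,-40,0,0,0,1],[0,0,0,0,0,0,1],[0,0,0,0,0,0,1],[0,0,0,0,0,0,1]]]}}

```text
t: 16.5
eef_pos: [0.428, 0.0376, 0.1892]
tool_rot: [0.683, 0.73, -0.002, -0.0]
force: [0.1, 0.3, 0.3]
finger_gap: 0.0853
finger_force: 0.0
```

```bash
python3 - <<'E'
from h import *
s=monitor.state(); print(s['t'],s['eef_pos'],s['finger_gap'])
snap('side','s6.png'); i=cv2.imread('pics/s6.png')[180:400,160:440]
cv2.imwrite('pics/c7.png',cv2.resize(i,None,fx=2.5,fy=2.5,interpolation=cv2.INTER_CUBIC))
E
```

```text
16.5 [0.42799068 0.0375579  0.18923447] 0.08528241121611282
```

View pics/c7.png

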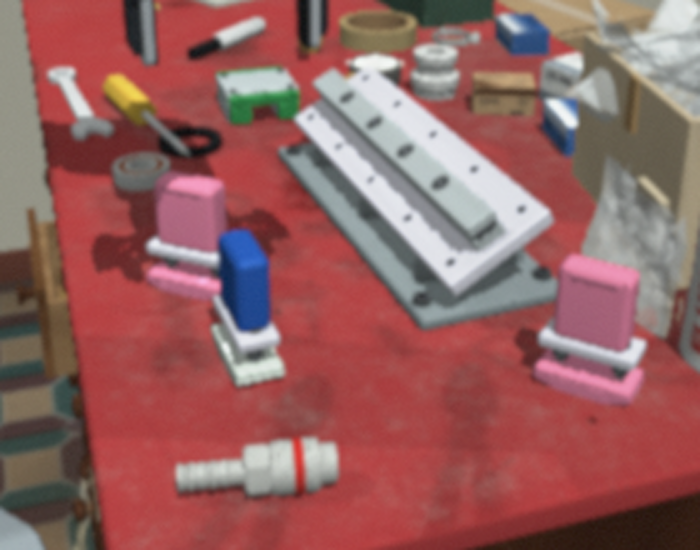

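The blue tool stands upright and free at crop pixel (248,310), all four caps are flush, and the bystanders in view haven't moved. I hand the job in.

```bash
python3 -c "
from h import *
print(order.finish_job())"
```

```text
the job is handed in; nothing more can be done
None
```

I handed the job in at about 16.5 s of the 54 s: one unbroken pass at about 10 N left all four caps looking flush in the pictures, and the tool stands upright and released on the worktop; the hand-in returned no verdict.

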